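Mount a specimen carrier on the cam lift and hold it raised

ROBOT

A 6-joint arm with a two-finger parallel gripper is mounted at the origin on the work surface. World frame = base frame: x ahead of the robot, y to its left, z up, the work surface at z = 0. Lengths are in mm, angles in rad, forces in N, time in s.
With the tool pointing down it reaches from about 400 to 825 mm from the base axis. Payload 7 kg.
Tool frame: the origin (TCP) lies midway between the tips of the shut fingers; the grasp point (between the pads) lies 19 mm behind it; z points along the fingers, y is the direction in which the jaws open and shut (so a half turn about z gives the same grasp; the last joint's range is limited). The gripper opens to 85 mm and grips with 20 to 120 N. Pads are 22 mm wide; open, the fingers measure 114 mm over their backs; the gripper's body (76 mm by 85 mm) begins 54 mm behind the grasp point. The pads swing forward as they close: fully open they stand 13 mm farther back than shut.
Start: joints at [-1.009, 0.359, 0.012, 0, -1.224, -0.288], TCP at [182.488, -649.841, 231.302] pointing down, gripper open.
Joint ranges: [-3.07, 3.07], [-1.43, 2.12], [-1.02, 1.25], [-3.03, 1.67], [-3.05, -0], [-3.03, 3.03]. Speed limits (rad/s): [2.39, 2.39, 3.01, 3.14, 3.14, 3.14].

INTERFACE

Orientations are given as a unit quaternion [x, y, z, w].
In Python, from cell import ctrl gives the robot as it stands.
- The arm moves only by the tool arm_command, never from a script. Its argument "series" is one flat list of numbers, 7 for each row, row after row: the shift along the tool's x, y, z in mm, then the turn, a rotation vector about the tool's x, y, z in rad, then the closure, from -1 (fully open) to 1 (shut). In form: [tx, ty, tz, rx, ry, rz, gripper, tx, ty, tz, rx, ry, rz, gripper, ...]. A call has 1 to 5 rows; each row shifts and turns the commanded pose from where the row before left it, along the tool's axes as they then stand; what a row does not reach is not made up. A row lasts 1/10 s, in which the tool goes at most 50 mm and 8.59 degrees, less where a joint would pass 70% of its speed; a pose out of reach is approached as far as the arm can. A call with a gripper value outside its range is refused whole. The fingers move at their own pace and stop on an object; "force" is the grip in N (left out, the last holds). Time passes only in rows, so rows that do not move let the fingers close. It gives the time, the measured TCP pose, the force and the opening at its end, in the units of the state.
- ctrl.get_obs(): the state, without advancing time (a new reading comes with each control period).
- ctrl.read_camera(name): name is "scene" or "top" or "wrist"; returns a dict with "color" (420x560x3 uint8, red, green, blue), "mtx" (3x3 intrinsics, pixels), "eye" and "orientation" of the camera in the world. Camera axes: x right, y down, z forward; pixel columns grow to the right and rows downward; lengths in mm; the calibration is good to about 2 mm. A picture is of the moment at which its call begins. There is no depth.
- ctrl.job_done(): hands the job in, once; it reports no verdict.
Trained networks look in the newest picture that a camera, given by its name, has taken for a name from the list of things; names that differ only in an ending like _2 or _b are one class to them, and where a whole thing is asked for, a point or a joint stands for the part that bears it (a point fixed in the world has none). Each returns a list of dicts, best first, with "score" (0 to 1); they miss things now and then, are a little off and sometimes report something else, mostly with a low value. They report only what shows in the picture. A call takes as long as a camera call.
- ctrl.outline_of(camera, query): "region" (420x560 bool, what is visible of it) and "position" ([column, row] in pixels, amid what is visible of it).
The state is a dict: "time": time; "qpos": joint angles; "joint_vel": joint speeds; "tau": joint torques, N m; "position": TCP position; "tool_rot": TCP orientation; "force": force on the tool from outside, world axes, zero at the start; "wrist_torque": the same for the moment, N m; "grip_width": finger opening in mm.
Only numpy, scipy, OpenCV 4.12 (cv2) and the standard library are available. Lean on these libraries where they do the work, as an engineer would, in place of code of your own. Each camera call takes 0.05 s, during which the arm holds its last target.

TASK

Pull the specimen carrier straight up off its rail, against the spring catch, and set it down (do not drop it) flat inside the rimmed tray of the cam lift, lengthwise along the tray. Let go of it, then swing the lift's lever up to where the tray stands highest, with the lever arm pointing straight up, and finish while still holding the lever there with the gripper: it springs back if released, and past the top the tray sinks again. Leave the jar, the brush and the finds box where they are.

Things in the scene. Friction and masses are not known exactly. Their poses are not given: they have to be found in the camera images.
- rail: aluminium clip rail fixed on the bench: base plate 220 x 90 x 6 mm, along its middle (own x) a bar 200 long x 24 wide, top 28 mm above the bench. Origin: centre of its underside on the bench. Sprung steel noses in the bar's sides catch the carrier's lips: pulling the carrier straight up 3 mm against 5 to 15 N frees it.
- carrier: loose grey saddle, 90 long (x) x 48 wide (y), 130 to 250 g. Flat top 30 mm above its feet; on it sherds at both ends (12 mm high) and amid them the grip block, 32 long (x) x 14 thick (y), 30 to 66 mm above the feet: pinch its thickness. Origin: underside centre, z up, same either way round. Starts straddling the rail, x along the rail's x, feet 6 mm above the bench; also stands on flat floors.
- stage: the cam lift, fixed on the bench: grey base 150 (own x) x 110 (own y) x 12 mm, an aluminium tray above it, the lever on its +y side. Origin: centre of the base's underside on the bench. The lever turns about a level axle along own y, 45 mm straight above the origin; a round cam on the axle pushes the tray up.
- deck_floor (a point): centre of the tray's inner floor (about 92 mm above the bench with the lever at rest, 15 mm higher at the top of the lift). The floor inside the rim is 114 (stage x) x 76 (stage y) mm, the rim 8 mm high. The tray moves only up and down.
- cam_lever (a joint): lever angle in rad: 0 at rest (stop), arm towards the stage's -x and 0.17 rad above level; grows as the arm swings up; at 1.40 the arm points straight up and the tray is highest; beyond it the tray sinks, stop at 2.1. A spring pulls it back to 0 all the way: 2 to 4 N at the grip at rest, 5 to 8 N at the top.
- lever_grip (a point): holding point on the lever's grip, a round steel bar (free-turning sleeve) 16 mm thick, 66 mm long, parallel to the stage's y, sticking out (+y) from the arm's end. On the bar's axis, 30 mm from its free end, 35 mm outside the arm's outer face, 100 mm from the stage's middle plane. Circles the axle at 100 mm radius: 62 mm above the bench at rest, 145 mm with the arm up.
- jar: closed amber glass jar, 54 mm in diameter, 75 mm high, standing beyond the work. Origin: centre of its underside. Leave alone.
- brush: brush lying on the bench to the right of the work. Leave alone.
- finds_box: open white plastic box 80 x 110 x 40 mm to the left of the work. Origin: centre of its underside. Leave alone.

How it is judged (in metres and radians):
On the way, in this order (a step that is already met when the one before it is completed fails the run):
1. the carrier is pulled up off the rail in the gripper (z of carrier in the frame of rail above 0.04 m and contact force between the fingers and carrier above 1 N), for 0.1 s.
2. the carrier stands in the tray, let go, with the lever still at rest (horizontal distance between carrier and deck_floor below 0.02 m and z of carrier in the frame of deck_floor below 0.004 m and angle between carrier's own z axis and vertical below 0.06 rad and contact force between the fingers and carrier below 0.1 N and linear speed of carrier below 0.03 m/s and value of joint cam_lever below 0.3 rad), for 0.2 s.
At the end, for the whole second after the job is handed in: the fingers hold the lever still (contact over 1 N) within 0.15 rad of the arm pointing straight up (joint 1.25 to 1.55), and the carrier stands flat in the tray, within 20 mm of its centre and lengthwise along it, borne by the tray and untouched by the robot (value of joint cam_lever between 1.25 and 1.55 rad and velocity of joint cam_lever between -0.15 and 0.15 rad/s and contact force between the fingers and stage above 1 N and contact force between each of the arm, the fingers and carrier below 0.1 N and contact force between carrier and stage above 0.5 N and horizontal distance between carrier and deck_floor below 0.02 m and z of carrier in the frame of deck_floor between -0.004 and 0.004 m and angle between carrier's own z axis and vertical below 0.06 rad and linear speed of carrier below 0.03 m/s and angle between the x axis of carrier and the x axis of stage, either way round below 0.5 rad); the arm keeps its last pose, push and grip.
It fails at once if the carrier is dropped on the lift from more than 15 mm above the tray floor (z of carrier in the frame of deck_floor above 0.015 m and contact force between carrier and anything else below 0.01 N and linear speed of carrier above 0.1 m/s).
It fails at once if the jar is moved (distance of jar from where it was at the start of the episode above 0.02 m).
It fails at once if the brush is moved (distance of brush from where it was at the start of the episode above 0.02 m).
It fails at once if the finds box is moved (distance of finds_box from where it was at the start of the episode above 0.02 m).
It also fails if it takes over 54 s, if anything falls off the work surface, if the arm or the gripper's body presses on something with over 40 N, if the wrist force passes 120 N, or if a joint passes its speed limit or range.

## Working session

There is one attempt and no reset: what is moved stays moved. The work goes in short steps, Python scripts to look and compute and a tool call to move; the robot and the scene stay as the last step left them, time stands still between calls to the robot, and variables do not carry over. Pictures are saved under pics/ and viewed, and the job is handed in when it is done.

Besides the shell and the picture viewer there is one more tool, called after "Emit:" as name(argument=value, ...), one argument or row to a line, values as JSON. arm_command: Moves the arm, as the interface text tells. Its arguments: {"type":"object","properties":{"series":{"type":"array"},"force":{"type":"number"}},"required":["series"]}

```bash
ls; mkdir -p pics
python3 - <<'E'
from cell import ctrl
import cv2
print(ctrl.get_obs())
for n in ["scene","top","wrist"]:
    c=ctrl.read_camera(n); cv2.imwrite(f"pics/{n}0.png",c["color"][:,:,::-1]); print(n,c["mtx"],c["eye"],c["orientation"])
    for q in ["rail","carrier","stage","deck_floor","cam_lever","lever_grip","jar","brush","finds_box"]:
        r=ctrl.outline_of(n,q)
        print(n,q,[(round(float(d["score"]),2),[round(float(v)) for v in d["position"]],int(d["region"].sum())) for d in r[:2]])
E
```

```text
pics
{'time': 0.0, 'qpos': array([-1.00890028e+00,  3.59403572e-01,  1.10411119e-02, -3.66376763e-04,
       -1.22407581e+00, -2.88104256e-01]), 'joint_vel': array([ 0.00170251,  0.00160471, -0.00250824, -0.00018508,  0.00116463,
       -0.00044495]), 'tau': array([ 1.01086811e-03, -5.83316660e+01,  2.93424994e+01,  6.93635926e+00,
       -5.79789383e-03, -9.92811273e-07]), 'position': array([ 182.35961309, -649.39552812,  230.3422306 ]), 'tool_rot': array([-1.36406855e-01,  9.90652546e-01,  8.18953396e-04, -1.81590029e-04]), 'force': array([0.39608602, 0.17488416, 0.56803408]), 'wrist_torque': array([-0.00765851,  0.01668981, -0.01232726]), 'grip_width': 85.44339605090947}
scene [[442.83464554   0.         278.40547031]
 [  0.         442.83464554 209.65904277]
 [  0.           0.           1.        ]] [ 931.8466681  -439.82265792 1066.71378741] [ 0.92591664  0.27135174 -0.08177757 -0.24971791]
scene rail [(0.69, [236, 284], 2199)]
scene carrier [(0.86, [228, 267], 791), (0.3, [295, 137], 141)]
scene stage [(0.63, [302, 175], 2521)]
scene deck_floor [(0.81, [307, 167], 1309)]
scene
[... 467 characters left out ...]
194, 250], 353)]
top carrier [(0.59, [338, 232], 605)]
top stage [(0.95, [219, 222], 2540)]
top deck_floor [(0.67, [217, 216], 1664)]
top cam_lever [(0.88, [193, 248], 397)]
top lever_grip [(0.76, [184, 250], 292)]
top jar [(0.92, [293, 157], 415)]
top brush [(0.92, [438, 203], 842)]
top finds_box [(0.83, [124, 202], 1439)]
wrist [[369.81651053   0.         273.55406015]
 [  0.         369.81651053 208.16592581]
 [  0.           0.           1.        ]] [ 118.09458053 -668.80493384  373.7072735 ] [0.59876146 0.78941012 0.10784896 0.08176172]
wrist rail []
wrist carrier []
wrist stage []
wrist deck_floor []
wrist cam_lever []
wrist lever_grip []
wrist jar []
wrist brush []
wrist finds_box []
```

Run:
```python
import cv2
a=cv2.imread("pics/top0.png"); cv2.imwrite("pics/t1.png",cv2.resize(a[110:310,80:347+130],None,fx=2,fy=2,interpolation=cv2.INTER_CUBIC))
a=cv2.imread("pics/scene0.png"); cv2.imwrite("pics/s1.png",cv2.resize(a[90:420,130:400],None,fx=1.8,fy=1.8,interpolation=cv2.INTER_CUBIC))
```

```text
(no output)
```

View pics/t1.png

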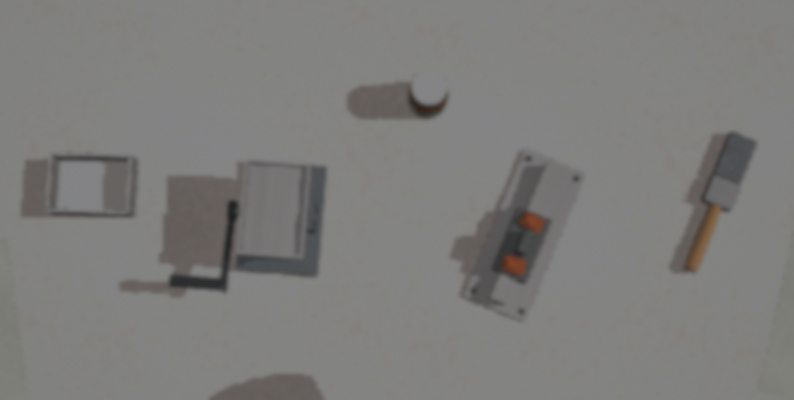

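View pics/s1.png

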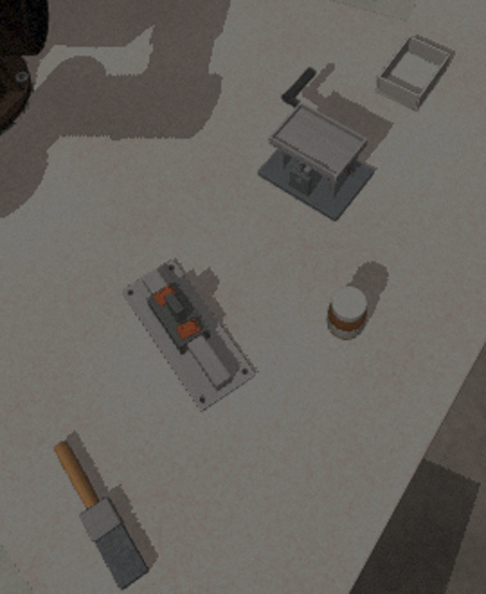

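The top view shows the stage at about (219,222) px with its lever towards the robot and the grip pointing left. The rail is at (346,215) and is tilted, with the carrier at (338,232). Next I'll measure poses.

```bash
cat > h.py <<'E'
from cell import ctrl
import cv2, numpy as np
from scipy.spatial.transform import Rotation as R
def plane(c,px,z):
    px=np.atleast_2d(np.array(px,float)); K=np.linalg.inv(c["mtx"]); Rm=R.from_quat(c["orientation"]).as_matrix()
    d=np.c_[px,np.ones(len(px))]@K.T@Rm.T; e=np.array(c["eye"])
    return (e+d*((z-e[2])/d[:,2])[:,None])[:,:2]
def proj(c,p):
    p=np.atleast_2d(np.array(p,float)); Rm=R.from_quat(c["orientation"]).as_matrix()
    q=(p-np.array(c["eye"]))@Rm@np.array(c["mtx"]).T
    return q[:,:2]/q[:,2:]
def rect(c,mask,z):
    ct=max(cv2.findContours(mask.astype(np.uint8),cv2.RETR_EXTERNAL,cv2.CHAIN_APPROX_NONE)[0],key=len)[:,0,:]
    w=plane(c,ct,z).astype(np.float32)
    (cx,cy),(a,b),t=cv2.minAreaRect(w)
    if a<b: a,b,t=b,a,t+90
    return round(cx,1),round(cy,1),round(a,1),round(b,1),round(((t+90)%180)-90,1)
E
python3 - <<'E'
from h import *
for n in ["top","scene"]:
    c=ctrl.read_camera(n)
    for q,z in [("rail",6),("carrier",36),("stage",12),("deck_floor",100),("lever_grip",62),("cam_lever",62),("jar",75),("brush",10),("finds_box",40)]:
        r=ctrl.outline_of(n,q)
        if r:
            m=r[0]["region"]; print(n,q,round(float(r[0]["score"]),2),rect(c,m,z), plane(c,r[0]["position"],z).round(0))
E
```

```text
top rail 0.6 (584.1, -149.2, 221.2, 91.0, -21.6) [[ 626. -157.]]
top carrier 0.97 (567.1, -140.8, 92.9, 51.9, -22.6) [[ 569. -135.]]
top stage 0.81 (589.8, 224.4, 207.7, 173.6, -88.8) [[595. 186.]]
top deck_floor 0.81 (599.7, 181.2, 125.5, 87.4, -3.6) [[590. 174.]]
top lever_grip 0.62 (557.3, 274.4, 120.8, 73.5, -6.0) [[505. 253.]]
top cam_lever 0.77 (540.2, 253.3, 130.5, 63.8, -36.1) [[499. 243.]]
top jar 0.94 (759.1, -12.3, 61.8, 47.2, 0.8) [[755.  -9.]]
top brush 0.79 (631.5, -408.8, 202.5, 44.4, -22.8) [[ 653. -419.]]
top finds_box 0.98 (635.3, 429.3, 119.3, 86.0, 89.6) [[635. 432.]]
scene rail 0.66 (584.4, -147.3, 226.7, 95.9, -22.1) [[ 606. -158.]]
scene carrier 0.82 (572.7, -143.6, 99.0, 52.6, -19.7) [[ 572. -146.]]
scene stage 0.73 (575.7, 237.0, 226.3, 211.5, 85.9) [[578. 205.]]
scene deck_floor 0.65 (601.8, 177.8, 127.9, 94.5, -3.9) [[597. 178.]]
scene lever_grip 0.53 (513.7, 278.4, 79.4, 27.1, 84.1) [[505. 268.]]
scene cam_lever 0.72 (504.7, 276.8, 78.8, 28.2, -79.7) [[514. 272.]]
scene jar 0.81 (771.6, -29.2, 76.9, 50.6, -60.6) [[767. -37.]]
scene brush 0.88 (630.5, -405.9, 202.2, 42.2, -23.7) [[ 652. -418.]]
scene finds_box 0.79 (642.7, 420.4, 143.7, 91.1, -88.3) [[637. 420.]]
```

```bash
cat >> h.py <<'E'
def yaw():
    m=R.from_quat(ctrl.get_obs()["tool_rot"]).as_matrix(); return np.degrees(np.arctan2(m[1,1],m[0,1]))
def plan(p,yw,g,vmax=45,rmax=.13,tilt=True):
    o=ctrl.get_obs(); m=R.from_quat(o["tool_rot"]); P=np.array(o["position"])
    # target: z down, y at yaw yw
    a=np.radians(yw); y=np.array([np.cos(a),np.sin(a),0]); z=np.array([0,0,-1.]); T=R.from_matrix(np.c_[np.cross(y,z),y,z])
    rv=(m.inv()*T).as_rotvec(); d=np.array(p)-P
    n=int(max(1,np.ceil(np.linalg.norm(d)/vmax),np.ceil(np.linalg.norm(rv)/rmax)))
    cp,cm=P.copy(),m; rows=[]
    for i in range(n):
        tp=P+d*(i+1)/n; s=np.round(cm.inv().apply(tp-cp),1)
        w=np.round((cm.inv()*m*R.from_rotvec(rv*(i+1)/n)).as_rotvec(),3)
        rows.append([*s,*w,g]); cp=cp+cm.apply(s); cm=cm*R.from_rotvec(w)
    for i in range(0,n,5): print(",".join(f"{v:g}" for r in rows[i:i+5] for v in r))
    print("t",o["time"],"pos",P.round(1),"yaw",round(yaw(),2),"rows",n)
E
python3 - <<'E'
from h import *
plan([568,-142,190],68.2,-1)
E
```

```text
-33.9,25.6,2.8,0,0,0.044,-1,-32.7,27.2,2.7,0,0,0.043,-1,-31.6,28.4,2.8,0,0,0.044,-1,-30.2,29.9,2.7,0,0,0.043,-1,-29,31.1,2.8,0,0,0.044,-1
-27.5,32.4,2.7,0,0,0.044,-1,-26.1,33.5,2.8,0,0,0.043,-1,-24.6,34.7,2.7,0,0,0.044,-1,-23.1,35.7,2.8,0,0,0.044,-1,-21.5,36.6,2.7,0,0,0.043,-1
-19.9,37.6,2.8,0,0,0.044,-1,-18.2,38.4,2.7,0,0,0.043,-1,-16.6,39.2,2.8,0,0,0.044,-1,-14.8,39.8,2.7,0,0,0.044,-1,-13.1,40.4,2.8,0,0,0.043,-1
t 2.5 pos [ 182.5 -649.8  231.3] yaw 105.69 rows 15
```

Emit:
arm_command(
  series=[-34,25.5,3,0,0,0.044,-1,-33,27,3,0,0,0.044,-1,-31.5,28.5,3,0,0,0.044,-1,-30,30,3,0,0,0.044,-1,-29,31,3,0,0,0.044,-1],
)

```text
time: 3.0
position: [312.0, -479.5, 216.4]
tool_rot: [-0.026, 1.0, -0.0, 0.0]
force: [0.4, -0.3, -0.2]
grip_width: 85.4
```

Emit:
arm_command(
  series=[-27.5,32.5,3,0,0,0.044,-1,-26,33.5,3,0,0,0.044,-1,-24.5,34.5,3,0,0,0.044,-1,-23,35.5,3,0,0,0.044,-1,-21.5,36.5,3,0,0,0.044,-1],
)

```text
time: 3.5
position: [440.7, -310.8, 201.6]
tool_rot: [0.084, 0.996, -0.0, 0.0]
force: [1.1, -0.4, -0.9]
grip_width: 85.6
```

Emit:
arm_command(
  series=[-20,37.5,3,0,0,0.044,-1,-18,38.5,3,0,0,0.044,-1,-16.5,39,3,0,0,0.044,-1,-15,40,3,0,0,0.044,-1,-13,40.5,3,0,0,0.044,-1],
)

```text
time: 4.0
position: [570.1, -141.9, 186.5]
tool_rot: [0.193, 0.981, 0.0, 0.0]
force: [1.4, -0.9, 1.3]
grip_width: 85.5
```

Emit:
arm_command(
  series=[0,0,0,0,0,0,-1],
)

```text
time: 4.1
position: [571.7, -140.1, 185.7]
tool_rot: [0.191, 0.982, 0.0, 0.0]
force: [0.2, -0.2, -1.3]
grip_width: 85.2
```

Run:
```python
from h import *
c=ctrl.read_camera("wrist"); cv2.imwrite("pics/w1.png",c["color"][:,:,::-1])
for q in ["rail","carrier"]:
    r=ctrl.outline_of("wrist",q)
    if r: print(q,r[0]["score"],rect(c,r[0]["region"],36 if q=="carrier" else 6))
o=ctrl.get_obs(); print(o["position"],yaw(),o["time"],o["force"],c["eye"])
```

```text
rail 0.91 (587.0, -150.1, 223.6, 91.2, -22.2)
carrier 0.72 (567.6, -142.5, 91.9, 48.9, -22.8)
[ 568.91490469 -143.36283066  186.12030714] 67.93056508105904 4.25 [-1.15480992 -1.00883172 -0.55190227] [ 509.67520045 -115.26643446  328.06405933]
```

View pics/w1.png

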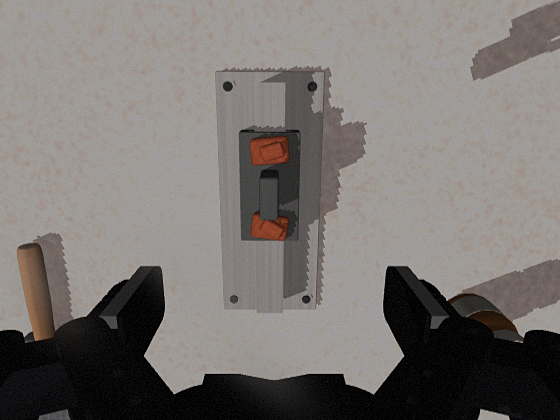

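The wrist view shows the carrier deck centred near (269,187) px, with the block pointing up the middle and parallel to the jaws. The carrier comes out at (568,-142.3), yaw -22.3, which agrees with the top camera.

Run:
```python
from h import *
c=ctrl.read_camera("wrist")
print(plane(c,[[260,178],[278,178],[278,220],[260,220]],72).round(1), plane(c,[[240,131],[299,131],[299,241],[240,241]],36).round(1))
print(plane(c,[[260,178],[278,178],[278,220],[260,220]],72).mean(0))
plan([568,-142.3,90],67.8,-0.3)
```

```text
[[ 549.1 -145.9]
 [ 553.8 -134.1]
 [ 582.6 -145.7]
 [ 577.6 -157.8]] [[ 515.  -149.8]
 [ 532.2 -107.4]
 [ 617.  -140. ]
 [ 598.3 -186.1]]
[ 565.77267201 -145.86182016]
0.4,0.4,32.1,-0,-0,0,-0.3,0.4,0.4,32.1,-0,-0,0.001,-0.3,0.4,0.4,32.1,-0,-0,0,-0.3
t 4.3 pos [ 568.7 -143.8  186.3] yaw 67.88 rows 3
```

Emit:
arm_command(
  series=[0,0,32,0,0,0,-0.3,0,0,32,0,0,0,-0.3,0,0,31,0,0,0,-0.3,0,0,0,0,0,0,-0.3],
  force=60,
)

```text
time: 4.7
position: [565.6, -144.6, 87.8]
tool_rot: [0.193, 0.981, -0.001, -0.003]
force: [-0.9, -0.0, 0.3]
grip_width: 55.7
```

Run:
```python
from h import *
c=ctrl.read_camera("wrist"); cv2.imwrite("pics/w2.png",c["color"][:,:,::-1])
o=ctrl.get_obs(); print(o["position"],yaw(),o["time"],o["force"],o["grip_width"])
print(proj(c,[[*o["position"][:2],o["position"][2]]]), proj(c,[[*o["position"][:2],72]]))
```

```text
[ 567.34354106 -144.64049164   90.2835846 ] 67.79710367709059 4.75 [0.55035569 0.40834143 0.89919751] 55.55144563163664
[[275.50825956 276.81857845]] [[275.40251709 259.35364101]]
```

View pics/w2.png

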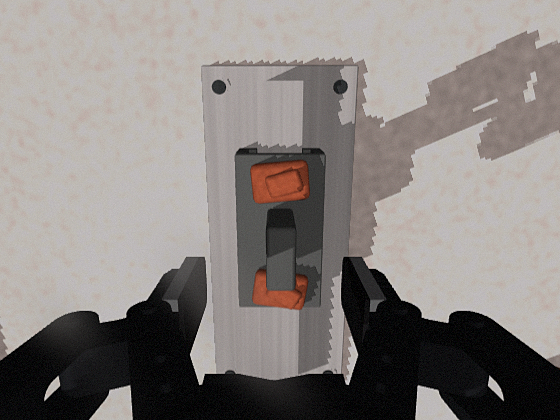

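The block's top face spans columns 267–297 (centre 282), and the jaws centre at about 275. So I'll shift roughly 2.5 mm along tool +y; lengthwise it's already centred.

Emit:
arm_command(
  series=[0,2.5,20,0,0,0,-0.3,0,0,20,0,0,0,-0.3,0,0,9,0,0,0,-0.3,0,0,0,0,0,0,-0.3],
)

```text
time: 5.15
position: [570.0, -141.7, 42.7]
tool_rot: [0.192, 0.981, -0.0, -0.0]
force: [1.1, -0.9, -0.3]
grip_width: 55.3
```

Emit:
arm_command(
  series=[0,0,0,0,0,0,1,0,0,0,0,0,0,1,0,0,0,0,0,0,1,0,0,0,0,0,0,1,0,0,0,0,0,0,1],
)

```text
time: 5.65
position: [570.6, -141.4, 43.4]
tool_rot: [0.192, 0.981, -0.0, 0.001]
force: [-0.7, -0.7, 7.1]
grip_width: 13.0
```

Run:
```python
from h import *
c=ctrl.read_camera("wrist"); cv2.imwrite("pics/w3.png",c["color"][:,:,::-1])
o=ctrl.get_obs(); print(o["position"],yaw(),o["time"],o["force"],o["grip_width"])
```

```text
[ 570.63200261 -141.39185053   43.41283817] 67.88984723404012 5.7 [-1.5541645  -0.91497244  7.59344822] 13.025564704502175
```

View pics/w3.png

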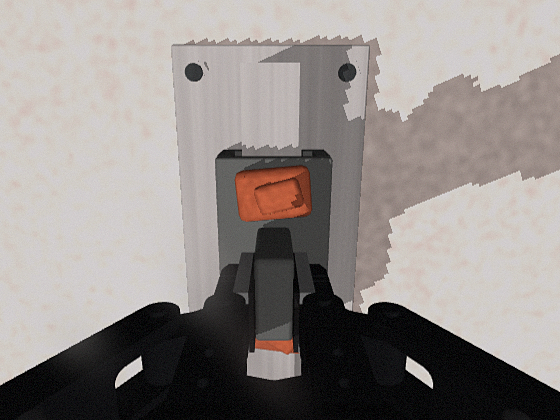

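The pads are closed on the block (width 13). Pulling straight up now.

Emit:
arm_command(
  series=[0,0,-4,0,0,0,1,0,0,-8,0,0,0,1,0,0,-15,0,0,0,1,0,0,-20,0,0,0,1,0,0,-20,0,0,0,1],
)

```text
time: 6.2
position: [570.0, -141.1, 110.4]
tool_rot: [0.192, 0.981, 0.0, -0.0]
force: [0.2, 0.4, -1.7]
grip_width: 13.3
```

Emit:
arm_command(
  series=[0,0,-30,0,0,0,1,0,0,-30,0,0,0,1,0,0,-30,0,0,0,1,0,0,-25,0,0,0,1,0,0,0,0,0,0,1],
)

```text
time: 6.7
position: [572.1, -141.3, 229.3]
tool_rot: [0.192, 0.981, 0.001, 0.004]
force: [0.2, -0.3, -2.0]
grip_width: 12.9
```

Run:
```python
from h import *
c=ctrl.read_camera("wrist"); cv2.imwrite("pics/w4.png",c["color"][:,:,::-1])
o=ctrl.get_obs(); print(o["position"],yaw(),o["time"],o["force"],o["wrist_torque"],o["grip_width"])
```

```text
[ 571.06928703 -141.01570889  226.82937304] 67.88804283512324 6.75 [-0.07556161 -0.75312194 -1.69206733] [ 0.03730649  0.0317451  -0.01516919] 13.100020347693539
```

View pics/w4.png

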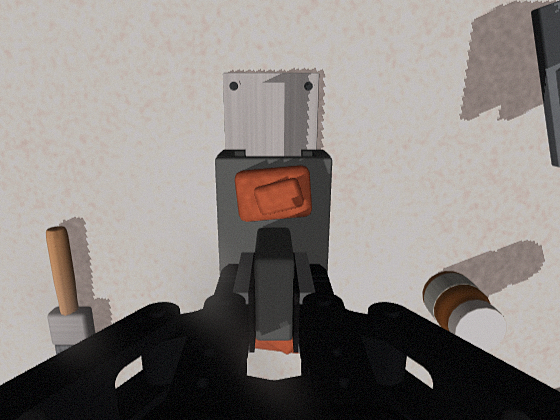

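Run:
```python
from h import *
plan([602.5,180,230],86.3,1)
```

```text
11.5,38.7,-0.4,0,0.001,-0.04,1,9.9,39,-0.3,0,0,-0.04,1,8.3,39.5,-0.4,0.001,0.001,-0.041,1,6.7,39.7,-0.4,-0,0,-0.04,1,5.1,40,-0.3,-0,0.001,-0.04,1
3.6,40.2,-0.4,0,0,-0.04,1,1.9,40.3,-0.4,0,0.001,-0.04,1,0.3,40.3,-0.4,0,0,-0.04,1
t 6.75 pos [ 571.1 -141.   226.8] yaw 67.89 rows 8
```

Emit:
arm_command(
  series=[6,19.5,0,0,0,-0.02,1,11,38.5,0,0,0,-0.04,1,9,39,0,0,0,-0.04,1,8,39.5,0,0,0,-0.04,1,6,40,0,0,0,-0.04,1],
)

```text
time: 7.25
position: [585.9, 40.7, 223.3]
tool_rot: [0.102, 0.995, -0.0, -0.001]
force: [1.5, -0.1, -0.8]
grip_width: 13.1
```

Emit:
arm_command(
  series=[4,40,0,0,0,-0.04,1,3,40,0,0,0,-0.04,1,1,40,0,0,0,-0.04,1,0,20,0,0,0,-0.02,1,0,0,0,0,0,0,1],
)

```text
time: 7.75
position: [600.0, 181.3, 222.8]
tool_rot: [0.032, 1.0, -0.0, -0.001]
force: [-0.7, -0.3, -1.9]
grip_width: 13.2
```

Run:
```python
from h import *
for n in ["wrist","top"]:
    c=ctrl.read_camera(n); cv2.imwrite(f"pics/{n}5.png",c["color"][:,:,::-1])
    for q,z in [("stage",12),("deck_floor",100)]:
        r=ctrl.outline_of(n,q)
        if r: print(n,q,r[0]["score"],rect(c,r[0]["region"],z))
o=ctrl.get_obs(); print(o["position"],yaw(),o["time"],o["force"],o["wrist_torque"],o["grip_width"])
```

```text
wrist stage 0.82 (562.0, 287.2, 142.5, 90.3, -8.0)
wrist deck_floor 0.9 (553.9, 183.3, 84.7, 29.8, 86.9)
top stage 0.81 (598.9, 180.7, 151.2, 111.1, -2.9)
top deck_floor 0.72 (571.6, 182.5, 85.6, 71.2, -88.9)
[600.32484417 177.73706197 224.29465249] 86.12457805859655 8.05 [-0.85367721  0.30409299 -1.44870384] [-0.03549836  0.01781698 -0.01461484] 13.24533892778197
```

View pics/wrist5.png

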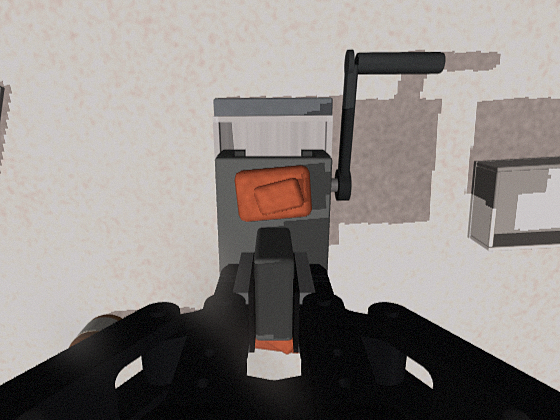

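Top camera puts the stage base at (599,180.7), yaw -3, and the wrist view agrees: tray centre column 275 against carrier 273. Lowering.

Emit:
arm_command(
  series=[-1.5,1.5,20,0,0,0,1,0,0,25,0,0,0,1,0,0,20,0,0,0,1,0,0,12,0,0,0,1,0,0,0,0,0,0,1],
)

```text
time: 8.55
position: [601.2, 179.2, 145.7]
tool_rot: [0.034, 0.999, -0.001, -0.001]
force: [-0.5, 1.2, -1.4]
grip_width: 13.2
```

Run:
```python
from h import *
for n in ["wrist","scene"]:
    c=ctrl.read_camera(n); im=c["color"][:,:,::-1]
    if n=="scene": im=cv2.resize(im[100:240,230:400],None,fx=4,fy=4,interpolation=cv2.INTER_CUBIC)
    cv2.imwrite(f"pics/{n}6.png",im)
    for i in range(1):
        o=ctrl.get_obs(); print(o["position"],yaw(),o["time"],o["force"],o["grip_width"])
```

```text
[601.99381425 179.60969743 147.13817081] 86.17199171849947 8.6 [ 0.28038222  0.89445219 -1.36571246] 13.178814426456503
[602.56686622 180.02914021 148.08372967] 86.19102393550163 8.65 [-0.19266014  0.65358123 -2.2400279 ] 13.091858686558886
```

View pics/wrist6.png

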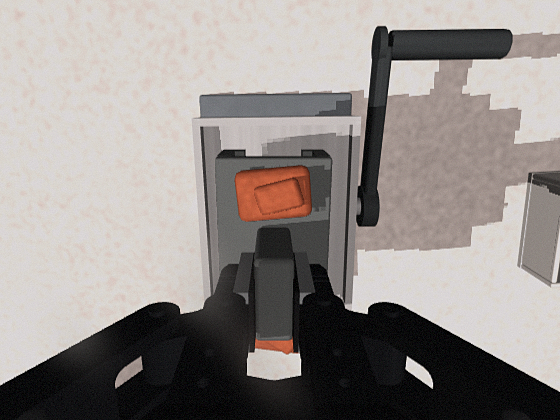

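View pics/scene6.png

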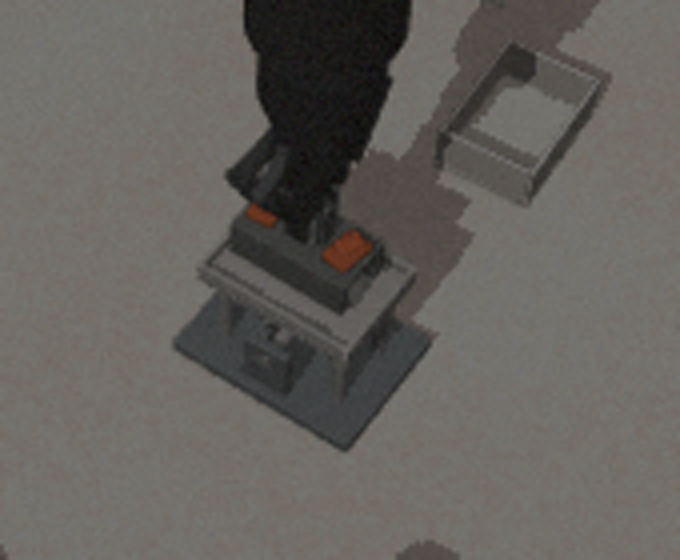

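The carrier is over the tray and inside the rim (rim edges at columns 195–360, carrier at 217–332). Lowering gently the last ~18 mm.

Emit:
arm_command(
  series=[0,0,6,0,0,0,1,0,0,4,0,0,0,1,0,0,2,0,0,0,1,0,0,2,0,0,0,1,0,0,0,0,0,0,1],
)

```text
time: 9.15
position: [601.9, 180.3, 133.0]
tool_rot: [0.033, 0.999, -0.0, -0.0]
force: [-0.5, 0.5, -0.9]
grip_width: 13.5
```

Emit:
arm_command(
  series=[0,0,1,0,0,0,1,0,0,1,0,0,0,1,0,0,0,0,0,0,1],
)

```text
time: 9.45
position: [602.0, 180.3, 131.2]
tool_rot: [0.033, 0.999, -0.0, -0.0]
force: [1.3, -0.2, -1.6]
grip_width: 13.3
```

Emit:
arm_command(
  series=[0,0,1,0,0,0,1,0,0,1,0,0,0,1,0,0,0,0,0,0,1],
)

```text
time: 9.75
position: [602.1, 180.3, 129.4]
tool_rot: [0.033, 0.999, 0.0, 0.0]
force: [0.4, -0.3, -0.9]
grip_width: 13.0
```

Emit:
arm_command(
  series=[0,0,1,0,0,0,1,0,0,0,0,0,0,1,0,0,0,0,0,0,1],
)

```text
time: 10.05
position: [602.1, 180.3, 129.3]
tool_rot: [0.033, 0.999, 0.0, 0.0]
force: [-2.4, -0.7, 5.4]
grip_width: 13.3
```

Emit:
arm_command(
  series=[0,0,1,0,0,0,1,0,0,0,0,0,0,1,0,0,0,0,0,0,1],
)

```text
time: 10.35
position: [602.2, 180.2, 129.2]
tool_rot: [0.033, 0.999, 0.0, 0.001]
force: [-4.8, -0.5, 12.0]
grip_width: 13.3
```

The tray is taking the load (12 N). Releasing partway, then rising.

Emit:
arm_command(
  series=[0,0,0,0,0,0,0.2,0,0,0,0,0,0,0,0,0,0,0,0,0,-0.1,0,0,0,0,0,0,-0.1,0,0,0,0,0,0,-0.1],
)

```text
time: 10.85
position: [602.0, 180.3, 127.0]
tool_rot: [0.033, 0.999, -0.0, -0.0]
force: [0.3, 0.1, 0.6]
grip_width: 47.0
```

Run:
```python
from h import *
c=ctrl.read_camera("wrist"); cv2.imwrite("pics/w7.png",c["color"][:,:,::-1])
o=ctrl.get_obs(); print(o["position"],yaw(),o["time"],o["force"],o["grip_width"])
```

```text
[602.03223422 180.26227432 127.12699458] 86.20280082575677 10.9 [0.19053688 0.53685948 0.51765249] 46.838144147049206
```

View pics/w7.png

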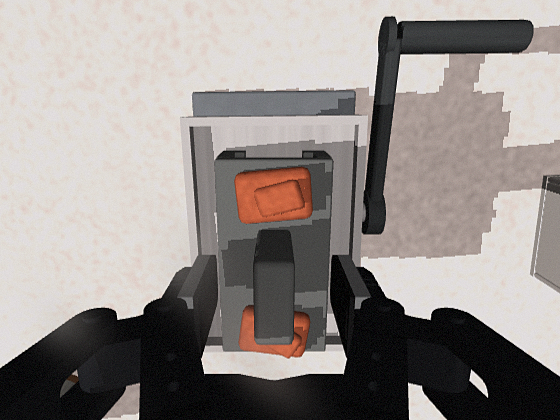

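Emit:
arm_command(
  series=[0,0,-15,0,0,0,-0.1,0,0,-30,0,0,0,-0.1,0,0,-35,0,0,0,-0.1,0,0,-30,0,0,0,-0.1,0,0,-10,0,0,0,-0.1],
)

```text
time: 11.4
position: [603.4, 180.8, 251.2]
tool_rot: [0.033, 0.999, 0.001, 0.002]
force: [-0.4, -0.0, -1.2]
grip_width: 47.0
```

Run:
```python
from h import *
for n in ["wrist","scene"]:
    c=ctrl.read_camera(n); cv2.imwrite(f"pics/{n}8.png",c["color"][:,:,::-1])
    for q,z in [("carrier",122),("deck_floor",100),("stage",12),("lever_grip",62)]:
        r=ctrl.outline_of(n,q)
        if r: print(n,q,r[0]["score"],rect(c,r[0]["region"],z),r[0]["position"])
o=ctrl.get_obs(); print(o["position"],yaw(),o["time"],o["force"],o["grip_width"])
```

```text
wrist carrier 0.57 (599.9, 180.0, 92.5, 49.0, -4.1) [272.8, 187.9]
wrist deck_floor 0.58 (600.8, 180.4, 121.5, 85.1, -3.8) [302.9, 167.0]
wrist lever_grip 0.93 (557.7, 274.7, 120.5, 77.2, -5.7) [346.8, 69.2]
scene carrier 0.94 (604.5, 176.1, 99.3, 71.4, -3.6) [309.0, 162.4]
scene deck_floor 0.7 (601.8, 176.2, 130.2, 94.7, -0.6) [305.0, 174.7]
scene stage 0.78 (576.2, 223.4, 209.1, 200.0, -3.0) [300.7, 182.2]
scene lever_grip 0.56 (648.2, 402.1, 137.2, 89.7, 89.0) [356.7, 129.4]
[601.78444249 180.14476362 246.32835073] 86.20446116930431 11.9 [ 0.13219636 -0.6792643   0.52207454] 46.906390071316196
```

View pics/wrist8.png

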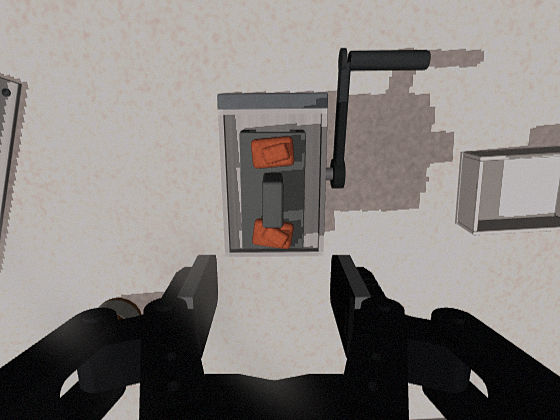

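The carrier stands at the tray centre (offset about 1 mm, yaw matches), and the bar's free end is at (430,59) px. Moving above the lever grip with a 90° turn.

Run:
```python
from h import *
c=ctrl.read_camera("wrist")
a=np.radians(-3.8); 
f=lambda x,y,z:[600.5+x*np.cos(a)-y*np.sin(a),180.4+x*np.sin(a)+y*np.cos(a),z]
print(f(-98.5,100,62),proj(c,[f(-98.5,130,62),f(-98.5,100,62),f(-98.5,65,62)]))
p=f(-98.5,100,62)
plan([p[0],p[1],200],176.2,-0.1)
```

```text
[np.float64(508.8439454132331), np.float64(286.708126018605), 62] [[431.70909195  64.12355547]
 [395.43527759  64.15519067]
 [353.12573312  64.19208978]]
7.7,7.7,3.6,0,-0,-0.121,-0.1,6.7,8.6,3.6,0,-0,-0.121,-0.1,5.6,9.3,3.5,0,-0,-0.12,-0.1,4.4,9.9,3.6,0,-0,-0.121,-0.1,3.2,10.4,3.6,0,-0,-0.121,-0.1
2,10.7,3.6,0,-0.001,-0.121,-0.1,0.6,10.9,3.6,0,0,-0.121,-0.1,-0.6,10.8,3.6,0,0,-0.121,-0.1,-2,10.7,3.5,0,0,-0.12,-0.1,-3.3,10.4,3.6,0,0,-0.121,-0.1
-4.5,9.9,3.6,0,0,-0.121,-0.1,-5.6,9.3,3.6,0,-0,-0.121,-0.1,-6.7,8.6,3.6,0,-0,-0.121,-0.1
t 11.95 pos [601.8 180.2 246.5] yaw 86.21 rows 13
```

Emit:
arm_command(
  series=[7.5,7.5,0,0,0,-0.121,-0.1,6.5,8.5,0,0,0,-0.121,-0.1,5.5,9.5,2,0,0,-0.12,-0.1,4.5,10,3,0,0,-0.121,-0.1,3,10.5,4,0,0,-0.121,-0.1],
)

```text
time: 12.45
position: [566.5, 221.7, 238.1]
tool_rot: [-0.268, 0.963, 0.0, 0.0]
force: [0.4, 0.0, -0.6]
grip_width: 46.8
```

Emit:
arm_command(
  series=[2,10.5,4,0,0,-0.121,-0.1,0.5,11,5,0,0,-0.121,-0.1,-0.5,11,5,0,0,-0.121,-0.1,-2,11,5,0,0,-0.12,-0.1,-3,11,5,0,0,-0.121,-0.1],
)

```text
time: 12.95
position: [529.7, 263.0, 213.9]
tool_rot: [-0.542, 0.84, -0.0, -0.0]
force: [-0.0, 0.0, -0.7]
grip_width: 46.5
```

Emit:
arm_command(
  series=[-4.5,10,5,0,0,-0.121,-0.1,-5.5,9.5,5,0,0,-0.121,-0.1,-6.5,9,3,0,0,-0.121,-0.1,0,0,0,0,0,0,-0.1],
)

```text
time: 13.35
position: [506.9, 287.6, 200.7]
tool_rot: [-0.685, 0.729, 0.0, -0.0]
force: [0.8, -0.7, 0.3]
grip_width: 47.1
```

Run:
```python
from h import *
for n in ["wrist"]:
    c=ctrl.read_camera(n); cv2.imwrite(f"pics/{n}9.png",c["color"][:,:,::-1])
o=ctrl.get_obs(); print(o["position"],yaw(),o["time"],o["force"],o["grip_width"])
p=o["position"]
a=np.radians(-3.8); 
f=lambda x,y,z:[600.5+x*np.cos(a)-y*np.sin(a),180.4+x*np.sin(a)+y*np.cos(a),z]
print(proj(c,[f(-98.5,130,62),f(-98.5,100,62),f(-98.5,65,62),[p[0],p[1],62]]))
```

```text
[507.44987994 287.37012712 201.08476626] 176.18285556874932 13.4 [1.43634893 0.0177857  0.39282034] 47.04889563877034
[[272.15873168 231.48521252]
 [272.23841384 195.14331949]
 [272.33716513 150.10426968]
 [274.07220623 195.85539743]]
```

View pics/wrist9.png

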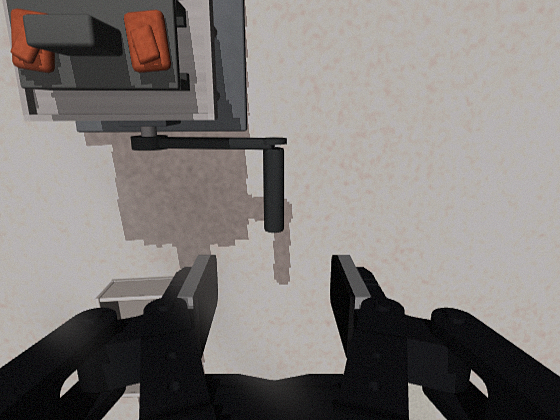

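The bar (column 274, rows 150–231) sits exactly between the jaws. Descending.

Emit:
arm_command(
  series=[0,0,35,0,0,0,-0.1,0,0,40,0,0,0,-0.1,0,0,40,0,0,0,-0.1,0,0,30,0,0,0,-0.1,0,0,14,0,0,0,-0.1],
)

```text
time: 13.9
position: [506.9, 285.5, 39.3]
tool_rot: [-0.682, 0.731, -0.0, -0.002]
force: [-0.0, -0.6, -0.1]
grip_width: 46.8
```

Emit:
arm_command(
  series=[0,0,0,0,0,0,1,0,0,0,0,0,0,1,0,0,0,0,0,0,1,0,0,0,0,0,0,1,0,0,0,0,0,0,1],
  force=80,
)

```text
time: 14.4
position: [507.1, 287.2, 43.2]
tool_rot: [-0.683, 0.73, 0.0, 0.0]
force: [-5.0, 1.3, -1.1]
grip_width: 13.9
```

Run:
```python
from h import *
for n in ["wrist"]:
    c=ctrl.read_camera(n); cv2.imwrite(f"pics/{n}10.png",c["color"][:,:,::-1])
o=ctrl.get_obs(); print(o["position"],yaw(),o["time"],o["force"],o["grip_width"])
```

```text
[507.12154951 287.19474953  43.18528393] 176.15635503966178 14.45 [-5.04106082  0.55700685 -2.40606082] 13.684901682848045
```

View pics/wrist10.png

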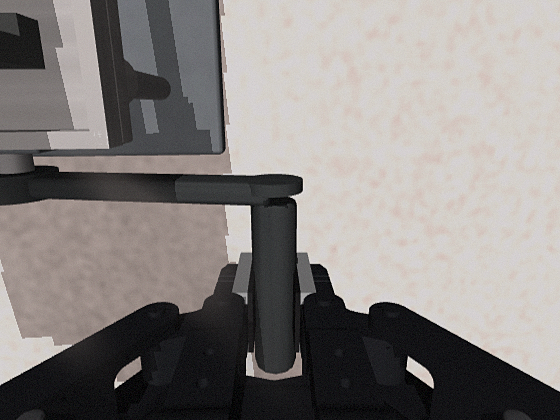

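Gripped: the bar sits between the pads. Swinging along the 100 mm arc (stage +x is tool -y, up is tool -z) in 0.1 rad steps.

Emit:
arm_command(
  series=[0,-2.2,-9.8,0,0,0,1,0,-3.2,-9.5,0,0,0,1,0,-4.1,-9.1,0,0,0,1,0,-5,-8.7,0,0,0,1,0,0,0,0,0,0,1],
)

```text
time: 14.95
position: [522.2, 286.4, 81.1]
tool_rot: [-0.683, 0.73, 0.0, 0.001]
force: [-7.6, 2.2, -1.1]
grip_width: 13.3
```

Run:
```python
from h import *
for n in ["wrist"]:
    c=ctrl.read_camera(n); cv2.imwrite(f"pics/{n}11.png",c["color"][:,:,::-1])
o=ctrl.get_obs(); print(o["position"],yaw(),o["time"],o["force"],o["grip_width"])
```

```text
[521.71020632 286.37121505  80.50295017] 176.15169775479006 15.0 [-6.39933543  2.81744302 -1.26414695] 13.704705829804878
```

View pics/wrist11.png

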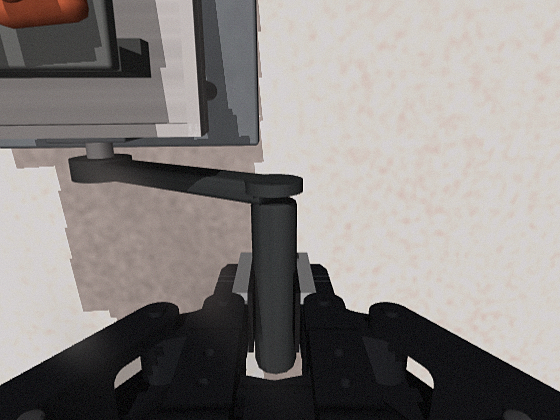

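The lever follows, with the bar still centred in the jaws and only small forces. Continuing.

Emit:
arm_command(
  series=[0,-5.8,-8.1,0,0,0,1,0,-6.6,-7.5,0,0,0,1,0,-7.3,-6.8,0,0,0,1,0,-8,-6.1,0,0,0,1,0,-8.5,-5.2,0,0,0,1],
)

```text
time: 15.5
position: [557.7, 284.3, 114.1]
tool_rot: [-0.683, 0.73, 0.001, 0.0]
force: [-5.6, 3.2, -0.5]
grip_width: 13.6
```

Emit:
arm_command(
  series=[0,-9,-4.4,0,0,0,1,0,-9.4,-3.4,0,0,0,1,0,-9.7,-2.5,0,0,0,1,0,-9.9,-1.5,0,0,0,1,0,0,0,0,0,0,1],
)

```text
time: 16.0
position: [596.9, 282.2, 125.8]
tool_rot: [-0.683, 0.73, 0.0, 0.001]
force: [-6.9, 3.8, 1.8]
grip_width: 13.8
```

Run:
```python
from h import *
for n in ["wrist","scene","top"]:
    c=ctrl.read_camera(n); cv2.imwrite(f"pics/{n}12.png",c["color"][:,:,::-1])
o=ctrl.get_obs(); print(o["position"],yaw(),o["time"],o["force"],o["grip_width"])
```

```text
[596.05037142 282.18831732 125.81559808] 176.1944007266812 16.15 [-4.88434194  3.46704794 -0.1408313 ] 13.19976030783312
```

View pics/wrist12.png

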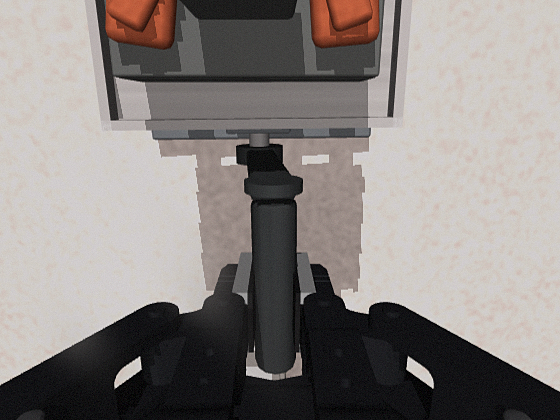

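The axle hub is at column 259 and the bar at 274, about 9 mm short of vertical, which agrees with the pose reading (11 mm). Last step.

Emit:
arm_command(
  series=[0,-5,-0.4,0,0,0,1,0,-5,-0.1,0,0,0,1,0,0,0,0,0,0,1,0,0,0,0,0,0,1],
)

```text
time: 16.55
position: [605.9, 281.6, 126.2]
tool_rot: [-0.683, 0.73, 0.0, 0.001]
force: [-4.4, 4.4, 1.3]
grip_width: 13.7
```

Run:
```python
from h import *
ims=[]
for n in ["wrist","scene","top"]:
    c=ctrl.read_camera(n); cv2.imwrite(f"pics/{n}13.png",c["color"][:,:,::-1])
    for q,z in [("carrier",137),("deck_floor",115)]:
        r=ctrl.outline_of(n,q)
        if r: print(n,q,r[0]["score"],rect(c,r[0]["region"],z))
    o=ctrl.get_obs(); print(o["position"],yaw(),o["time"],o["force"],o["grip_width"],abs(o["joint_vel"]).max())
w=cv2.imread("pics/wrist13.png"); s=cv2.imread("pics/scene13.png")[90:240,220:400]
s=cv2.resize(s,None,fx=2.33,fy=2.8); s=s[:420]
cv2.imwrite("pics/c13.png",cv2.resize(np.hstack([w,s]),(800,int(420*800/(560+s.shape[1])))))
```

```text
wrist carrier 0.84 (601.7, 193.3, 89.4, 24.8, -3.9)
wrist deck_floor 0.83 (601.7, 199.3, 122.4, 47.5, -3.8)
[605.77593403 281.61528386 126.25323319] 176.20197314177693 16.7 [-5.20274529  4.09554799  0.41892661] 13.76838593416197 0.001991083500555573
scene carrier 0.73 (604.3, 176.1, 99.2, 73.4, -6.0)
scene deck_floor 0.55 (602.0, 174.7, 126.8, 96.4, -1.8)
[605.74375121 281.64813777 126.26487425] 176.2092480057423 16.85 [-4.88706354  4.07655081  0.9066967 ] 13.381027301000916 0.0017924917652983711
top deck_floor 0.88 (598.9, 180.4, 122.8, 85.3, -3.0)
[605.76098131 281.66376467 126.25871338] 176.20931032668202 17.0 [-4.66410233  3.17164858  0.59503003] 13.59957780791576 0.0009275773571924073
```

View pics/c13.png

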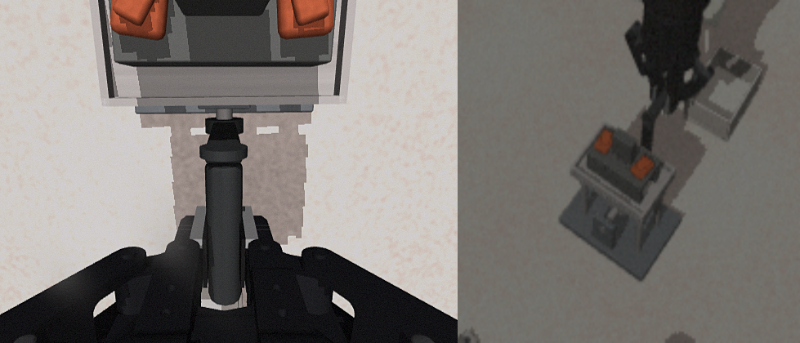

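The arm is upright: hub and bar share a column, the carrier is centred and untouched, and everything is still. Handing in.

Run:
```python
from h import *
print(ctrl.job_done()); print(ctrl.get_obs()["time"])
```

```text
the job is handed in; nothing more can be done
None
the job is handed in; nothing more can be done
```

I pulled the carrier straight up off its rail, set it down flat in the lift's tray and let go. I then swung the lever to the top and handed the job in at about 17 s, still gripping it. The hand-in reports no verdict, so what follows is my own last checks.

- **Carrier after release:** the wrist camera put it within about 1 mm of the tray centre and lined up with the tray.
- **Carrier at the end:** the wrist camera put carrier and tray at the same position along the tray (601.7 mm), both turned about -3.9°. It saw only part of both from there, so it could not check across the tray. The scene camera's carrier and tray centres were about 2.7 mm apart, and its outline of the carrier was loose (99 x 73 mm).
- **Lever:** it is upright, with the hub and bar in the same image column and the tool within about 1.5 mm of the point computed for the arm straight up. The arm is at rest, and the spring pulls at about 5 N.
- **Grip reading:** the fingers read about 13.6 mm on the 16 mm bar. They also read a little low on the carrier's grip block, and the pictures show the bar held properly.
- **Jar, brush and finds box:** I planned no contact with them and saw none, but I did not measure their positions again at the end.

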